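# Sort the vivarium gear back into its trays

## Task

Sort the cleaned vivarium gear on the pine bench into its trays: both feeding cups into the green tray, the white one standing mouth up and the mustard one set mouth down on top of it, squarely rim on rim; the black heat emitter and the white mister bottle side by side, both upright, in the orange tray; and the brown rock hide, right way up, in the blue tray. Put each thing flat on the tray's floor, set it down gently rather than dropping it, and leave the glass bowl where it stands.

Things in the scene. Friction and masses are not known exactly. Their poses are not given: they have to be found in the camera images.
- cup_up_center (a point): White ceramic feeding cup, standing open mouth UP: straight round cup 56 mm outside diameter, 42 mm tall, wall 6 mm, about 0.11 kg. The point is at its centre, 21 mm above its underside; z up.
- cup_down_center (a point): Mustard-yellow ceramic feeding cup of the same shape (56 mm diameter, 42 mm tall, wall 6 mm, about 0.11 kg), standing mouth DOWN, its closed bottom on top. The point is at its centre, 21 mm above the rim it stands on; z points up as it stands. Stacked rim on rim, this centre is 42 mm above that of the white cup.
- emitter_center (a point): Black ceramic heat emitter standing on its flat round face, brass screw cap up, 88 mm tall, about 0.13 kg: face 60 mm diameter and 14 mm thick, then a taper up to height 30 mm, a straight black neck 32 mm diameter from height 30 to 58 mm (grip here), a brass screw shell about 28 mm diameter from 58 to 86 mm. The point is on its axis, 44 mm above its underside; z up.
- mister_center (a point): White plastic mister bottle, upright, 98 mm tall, about 0.10 kg: round body 46 mm diameter up to height 62 mm, shoulder to 72 mm, white twist cap with a grey band, 29 mm diameter, from 72 to 94 mm, a small grey nozzle on top. Grip it by the cap or the upper body. The point is on its axis, 49 mm above its underside; z up.
- hide_center (a point): Brown resin rock hide, a lumpy hollow block 56 mm along its x axis (straight sides to grip, 57 mm at most with the lumps), 84 mm along its y axis, about 46 mm tall, about 0.16 kg, with a doorway in its -y end. The point is at its centre, 23 mm above its underside; z up.
- tray_feed: Green tray, for feeding ware. It is fixed, 120 mm along its x axis and 170 mm along its y axis, 18 mm high over all, walls and floor 5 mm thick (open inside 110 x 160 mm). Origin: centre of its underside; z up. The three trays are alike but for colour and swap places.
- tray_climate: Orange tray, for heating and misting gear. It is fixed, 120 mm along its x axis and 170 mm along its y axis, 18 mm high over all, walls and floor 5 mm thick (open inside 110 x 160 mm). Origin: centre of its underside; z up. The three trays are alike but for colour and swap places.
- tray_decor: Blue tray, for hides. It is fixed, 120 mm along its x axis and 170 mm along its y axis, 18 mm high over all, walls and floor 5 mm thick (open inside 110 x 160 mm). Origin: centre of its underside; z up. The three trays are alike but for colour and swap places.
- glass_bowl_center (a point): Bystander, to be left alone: small loose green-tinted glass feeding bowl, 60 mm diameter, 28 mm tall. The point is on its axis, 14 mm above its underside. Other bystanders up to 60 mm wide and 60 mm tall stand among the things and trays; there is a low pine rack beyond x = 0.87.
Not all that is in view belongs to the job. Of the things that look like the part that bears cup_up_center, the middle-sized one is meant.

How it is judged:
By the outcome, as a careful person would: the job done as asked, in the order asked, and still so for the second after the job is handed in, with the robot touching nothing.
It also fails if it takes over 136 s, if anything falls off the work surface, if the arm or the gripper's body presses on something with over 40 N, if the wrist force passes 120 N, or if a joint passes its speed limit or range.

## Robot

A 6-joint arm with a two-finger parallel gripper is mounted at the origin on the work surface. World frame = base frame: x ahead of the robot, y to its left, z up, the work surface at z = 0. Lengths are in m, angles in rad, forces in N, time in s.
With the tool pointing down it reaches from about 0.325 to 0.925 m from the base axis. Payload 3.1 kg.
Tool frame: the origin (TCP) lies midway between the tips of the shut fingers; the grasp point (between the pads) lies 19 mm behind it; x points along the fingers, y is the direction in which the jaws open and shut, and the axes are right-handed (so a half turn about x gives the same grasp; the last joint's range is limited). The gripper opens to 85 mm and grips with 20 to 120 N. Pads are 22 mm wide; open, the fingers measure 114 mm over their backs; the gripper's body (76 mm by 85 mm) begins 54 mm behind the grasp point. The pads swing forward as they close: fully open they stand 13 mm farther back than shut.
Start: joints at [1.085, 0.217, 1.613, -0, 1.311, -0.112], TCP at [0.228, 0.582, 0.231] pointing down, gripper open.
Joint ranges: [-2.75, 2.75], [-0.78, 2.1], [0.31, 2.55], [-1.13, 4.27], [0.13, 2.63], [-2.58, 2.58]. Speed limits (rad/s): [2.79, 2.79, 3.14, 3.14, 3.14, 3.14].

## Interface

Orientations are given as a unit quaternion [x, y, z, w].
In Python, from station import robot gives the robot as it stands.
- The arm moves only by the shell command python3 -m handwheel 'ROWS' [FORCE]. ROWS is JSON, a list of rows, each a list of 7 numbers: the shift along the tool's x, y, z in cm, then the turn, a rotation vector about the tool's x, y, z in degrees, then the closure, from -1 (fully open) to 1 (shut), so that 0 is half open. A call has 1 to 10 rows; each row is the pose to reach, as a shift and turn from the pose commanded when the call began, along the tool's axes at that moment; what a row does not reach only later rows make up. A row lasts 1/8 s, in which the tool goes at most 62.5 mm and 10.7 degrees, less where a joint would pass 70% of its speed; a pose out of reach is approached as far as the arm can. A call with a gripper value outside its range is refused whole. The fingers move at their own pace and stop on an object; FORCE is the grip in N (left out, the last holds). Time passes only in rows, so rows that repeat a pose let the fingers close. It gives the time, the measured TCP pose, the force and the opening at its end, in the units of the state.
- robot.sense(): the state, without advancing time (a new reading comes with each control period).
- robot.read_camera(name): name is "scene" or "top" or "wrist"; returns the picture (480x640x3 uint8, red, green, blue); there is no depth.
- robot.camera_info(name): a dict with "fov_y" (degrees; the focal length in pixels is half the picture's height over the tangent of half this angle, whatever the lens; pixels are square), "cx", "cy" (the principal point, pixels), "view" (4x4, takes a point from world to camera coordinates). Camera axes: x right, y up, looking along -z (the intrinsics and any distortion apply to the point x, -y, -z); pixel columns grow to the right and rows downward; lengths in m; the calibration is good to about 2 mm. A picture is of the moment at which its call begins: read the wrist's pose just before it. camera_info takes no time and is no camera call; for the wrist camera it gives the pose at the moment of the call.
- robot.close_job(): hands the job in, once; it reports no verdict.
Trained networks look in the newest picture that a camera, given by its name, has taken for a name from the list of things; names that differ only in an ending like _2 or _b are one class to them, and where a whole thing is asked for, a point or a joint stands for the part that bears it (a point fixed in the world has none). Each returns a list of dicts, best first, with "p" (0 to 1); they miss things now and then, are a little off and sometimes report something else, mostly with a low value. They report only what shows in the picture. A call takes as long as a camera call. They do not tell look-alikes from the thing itself.
- robot.masks_of(camera, thing): "pixels" (480x640 bool, what is visible of it) and "bbox" ([centre column, centre row, width, height] in pixels, round what is visible of it).
The state is a dict: "time_s": time; "joints": joint angles; "dq": joint speeds; "joint_efforts": joint torques, N m; "position": TCP position; "tcp_rot": TCP orientation; "force": force on the tool from outside, world axes, zero at the start; "wrist_torque": the same for the moment, N m; "finger_gap": finger opening in m.
Only numpy, scipy, OpenCV 4.12 (cv2) and the standard library are available. Lean on these libraries where they do the work, as an engineer would, in place of code of your own. Each camera call takes 0.05 s, during which the arm holds its last target. There are 200 camera calls.

## Working session

There is one attempt and no reset: what is moved stays moved. The work goes in short steps, Python scripts to look and compute and a shell command to move; the robot and the scene stay as the last step left them, time stands still between calls to the robot, and variables do not carry over. Pictures are saved under pics/ and viewed, about 12 in all and at most 16, crops included, and the job is handed in when it is done.

```bash
mkdir -p pics; ls; python3 - <<'E'
from station import robot
import cv2,numpy as np
s=robot.sense();print({k:np.round(v,3).tolist() for k,v in s.items()})
for c in("scene","top","wrist"):
    im=robot.read_camera(c);cv2.imwrite(f"pics/{c}0.png",im[:,:,::-1])
    i=robot.camera_info(c);print(c,{k:np.round(v,3).tolist() if k!='x' else v for k,v in i.items() if not isinstance(v,str)})
E
```

```text
pics
{'time_s': 0.0, 'joints': [1.085, 0.218, 1.615, -0.0, 1.311, -0.112], 'dq': [-0.001, -0.001, -0.001, -0.0, 0.001, 0.0], 'joint_efforts': [-0.001, -39.683, -30.386, -0.0, 0.01, 0.0], 'position': [0.228, 0.581, 0.23], 'tcp_rot': [0.131, 0.695, -0.132, 0.695], 'force': [-0.812, 0.124, 0.197], 'wrist_torque': [-0.024, 0.018, -0.049], 'finger_gap': 0.085}
scene {'fov_y': 50.414, 'cx': 318.913, 'cy': 244.904, 'view': [[-0.362, 0.932, -0.004, 0.128], [-0.692, -0.266, 0.671, 0.286], [0.624, 0.246, 0.741, -1.39], [0.0, 0.0, 0.0, 1.0]]}
top {'fov_y': 53.691, 'cx': 313.465, 'cy': 238.794, 'view': [[-0.015, -1.0, 0.009, 0.054], [0.991, -0.014, 0.13, -0.47], [-0.13, 0.011, 0.991, -0.901], [0.0, 0.0, 0.0, 1.0]]}
wrist {'fov_y': 69.989, 'cx': 319.542, 'cy': 241.814, 'view': [[0.365, 0.931, -0.003, -0.622], [-0.897, 0.351, -0.269, 0.034], [-0.249, 0.1, 0.963, -0.379], [0.0, 0.0, 0.0, 1.0]]}
```

View pics/top0.png

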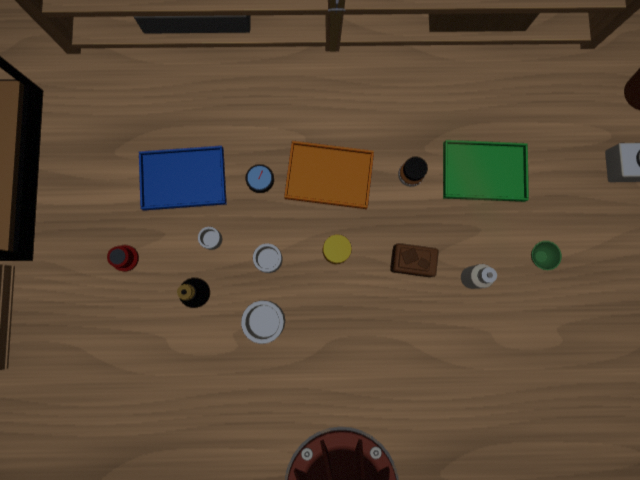

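View pics/scene0.png

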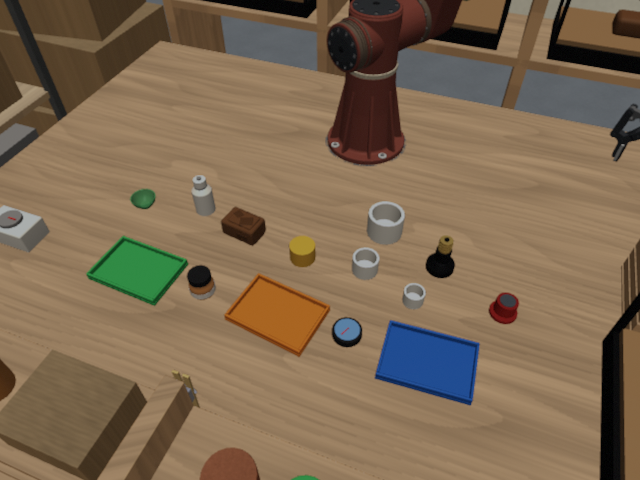

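The top view shows the blue tray at (183,178), orange at (330,175) and green at (486,171). The three white cups are at (209,238), (267,258, the middle one) and (263,322). The mustard cup is at (337,249), hide (415,260), mister (484,276), emitter (194,292) and bowl (546,255). Red, jar and dial bystanders stand among them.

```bash
cat > h.py <<'E'
from station import robot
import cv2,numpy as np
from scipy.optimize import minimize
def K(i):
    f=240/np.tan(np.radians(i['fov_y'])/2); return f
def proj(i,P):
    P=np.asarray(P,float); V=np.array(i['view']); c=P@V[:3,:3].T+V[:3,3]
    f=K(i); p=np.stack([c[:,0],-c[:,1],-c[:,2]],1)
    d=np.array(i.get('distortion',np.zeros(5)),float) if not isinstance(i.get('distortion'),str) else np.zeros(5)
    M=np.array([[f,0,i['cx']],[0,f,i['cy']],[0,0,1]])
    return cv2.projectPoints(p.reshape(-1,1,3),np.zeros(3),np.zeros(3),M,d)[0].reshape(-1,2)
def rev(prof):
    a=np.linspace(0,2*np.pi,40,endpoint=False)
    return np.array([[r*np.cos(t),r*np.sin(t),z] for r,z in prof for t in a])
def box(x,y,z): return np.array([[sx*x/2,sy*y/2,h] for sx in(-1,1) for sy in(-1,1) for h in(0,z)])
CUP=rev([(.028,0),(.028,.042)])
MOD={'cup_up_center':CUP,'cup_down_center':CUP,'emitter_center':rev([(.03,0),(.03,.014),(.016,.03),(.016,.058),(.014,.058),(.014,.086),(.006,.088)]),
'mister_center':rev([(.023,0),(.023,.062),(.0145,.072),(.0145,.094),(.005,.098)]),'hide_center':box(.056,.084,.046),
'tray_feed':box(.12,.17,.018),'tray_climate':box(.12,.17,.018),'tray_decor':box(.12,.17,.018),'glass_bowl_center':rev([(.02,0),(.03,.028)])}
def place(m,q,z0=0):
    c,s=np.cos(q[2]),np.sin(q[2]); return m@np.array([[c,-s,0],[s,c,0],[0,0,1]]).T+[q[0],q[1],z0]
def hull(m): # mask -> hull pts
    return cv2.convexHull(np.argwhere(m)[:,::-1].astype(np.float32)).reshape(-1,2)
def fit(views,model,q0,yaw,z0=0):
    # views: list of (info,mask); support-function match of convex hulls
    th=np.linspace(0,2*np.pi,48,endpoint=False); D=np.stack([np.cos(th),np.sin(th)])
    T=[(i,(hull(m)@D).max(0)) for i,m in views]
    def cost(q):
        q=np.r_[q,q0[2:]] if len(q)==2 else q
        return sum(np.mean(np.abs((proj(i,place(model,q,z0))@D).max(0)-t)) for i,t in T)/len(T)
    x0=np.array(q0 if yaw else q0[:2],float)
    st=np.eye(len(x0))*([.02,.02,.3][:len(x0)])
    r=minimize(cost,x0,method='Nelder-Mead',options=dict(initial_simplex=np.vstack([x0,x0+st]),xatol=1e-4,fatol=1e-3))
    return r.x,r.fun
def ground(i,uv,z=0):
    r=minimize(lambda q:((proj(i,[[q[0],q[1],z]])[0]-uv)**2).sum(),[.5,0],method='Nelder-Mead',options=dict(xatol=1e-5,fatol=1e-3));return r.x
E
python3 - <<'E'
from h import *
I={c:robot.camera_info(c) for c in('top','scene')}
print({k:v for k,v in I['top'].items() if k!='view'}, {k:v for k,v in I['scene'].items() if k not in('view',)})
for n,m in MOD.items():
    V=[]
    out=[]
    for c in I:
        L=robot.masks_of(c,n)
        out.append([(round(d['p'],2),np.round(d['bbox']).astype(int).tolist()) for d in L if d['p']>.3])
        if L and n!='cup_up_center': V.append((I[c],L[0]['pixels'],L[0]['bbox'],c))
    print(n,out)
    if not V: continue
    q0=list(ground(V[0][0],V[0][2][:2],.02))+[0.]
    yaw='tray' in n or 'hide' in n
    if yaw: q0[2]=np.pi/2
    if yaw: q0[2]=1.4
    for v in (V,V[:1],V[1:]):
        if v:
            x,f=fit([(a[0],a[1]) for a in v],m,q0,yaw); print('   ',[a[3] for a in v],np.round(x,4).tolist(),round(f,2))
E
```

```text
{'fov_y': 53.690903212030186, 'cx': 313.4645295272774, 'cy': 238.7944546480093} {'fov_y': 50.413891912176965, 'cx': 318.91280687465826, 'cy': 244.9040084874661}
cup_up_center [[(0.96, [267, 261, 26, 32]), (0.64, [211, 239, 25, 26])], [(0.86, [363, 262, 27, 36]), (0.81, [412, 297, 23, 24]), (0.74, [143, 200, 27, 20]), (0.6, [386, 224, 39, 40])]]
cup_down_center [[(0.71, [338, 250, 28, 28]), (0.34, [184, 176, 90, 65])], [(0.65, [301, 252, 26, 29])]]
    ['top', 'scene'] [0.4523, 0.0002] 0.9
    ['top'] [0.4516, 0.0023] 0.62
    ['scene'] [0.4491, -0.0025] 1.05
emitter_center [[(0.66, [195, 294, 34, 34])], [(0.9, [442, 257, 31, 44])]]
    ['top', 'scene'] [0.371, 0.2831] 0.55
    ['top'] [0.371, 0.2838] 0.48
    ['scene'] [0.3709, 0.2827] 0.57
mister_center [[(0.72, [479, 276, 37, 28])], [(0.61, [206, 194, 23, 37])]]
    ['top', 'scene'] [0.3933, -0.2707] 0.76
    ['top'] [0.3935, -0.2691] 0.38
    ['scene'] [0.3911, -0.2759] 0.95
hide_center [[(0.82, [415, 260, 50, 29])], [(0.62, [243, 227, 43, 41])]]
    ['top', 'scene'] [0.4271, -0.1506, 1.3194] 3.45
    ['top'] [0.427, -0.15, 1.5558
[... 263 characters left out ...]
.6084, -0.3108, 1.2296] 4.68
tray_climate [[(0.57, [329, 176, 91, 67])], [(0.58, [276, 316, 111, 80])]]
    ['top', 'scene'] [0.6063, 0.0122, 1.1437] 5.84
    ['top'] [0.6065, 0.0132, 1.7326] 6.28
    ['scene'] [0.6064, 0.0113, 1.1372] 5.29
tray_decor [[(0.82, [183, 178, 89, 66])], [(0.75, [425, 363, 103, 85]), (0.37, [276, 316, 106, 82])]]
    ['top', 'scene'] [0.6036, 0.311, 1.3791] 6.63
    ['top'] [0.6047, 0.3121, 1.4215] 6.34
    ['scene'] [0.5989, 0.3117, 1.9246] 6.23
glass_bowl_center [[(0.72, [544, 256, 33, 28]), (0.38, [338, 251, 26, 31])], [(0.69, [142, 198, 28, 21])]]
    ['top', 'scene'] [0.4331, -0.4125] 0.93
    ['top'] [0.4324, -0.4107] 0.5
    ['scene'] [0.4318, -0.4174] 1.22
```

```bash
python3 - <<'E'
from h import *
I={c:robot.camera_info(c) for c in('top','scene')}
for n in ('hide_center','tray_feed','tray_climate','tray_decor','cup_up_center'):
    m=MOD[n];V=[]
    for c in I:
        L=robot.masks_of(c,n)
        if n=='cup_up_center':
            t={'top':(267,259),'scene':(364,263)}[c]
            L=sorted(L,key=lambda d:np.hypot(d['bbox'][0]-t[0],d['bbox'][1]-t[1]))
        V.append((I[c],L[0]['pixels'],L[0]['bbox'],c))
    yaw=n!='cup_up_center'
    q0=list(ground(V[0][0],V[0][2][:2],.01))+[0.]
    for v in (V,V[:1],V[1:]):
        x,f=fit([(a[0],a[1]) for a in v],m,q0,yaw); print(n,[a[3] for a in v],np.round(x,4).tolist(),round(f,2))
# look for bystanders
for uv in ((260,178),(413,172),(120,257),(209,238),(263,322)): print(uv,ground(I['top'],uv,.03))
E
```

```text
hide_center ['top', 'scene'] [0.4277, -0.1511, -0.147] 1.95
hide_center ['top'] [0.4275, -0.1475, -0.1459] 1.94
hide_center ['scene'] [0.4293, -0.1545, -0.2938] 1.77
tray_feed ['top', 'scene'] [0.6122, -0.3087, -0.0617] 1.34
tray_feed ['top'] [0.6108, -0.3067, -0.0507] 1.2
tray_feed ['scene'] [0.6118, -0.3124, -0.0768] 1.33
tray_climate ['top', 'scene'] [0.6071, 0.0126, -0.14] 0.91
tray_climate ['top'] [0.6058, 0.0147, -0.1366] 0.63
tray_climate ['scene'] [0.6072, 0.0105, -0.1478] 0.81
tray_decor ['top', 'scene'] [0.604, 0.3103, 0.0613] 1.38
tray_decor ['top'] [0.6024, 0.3135, 0.0414] 1.58
tray_decor ['scene'] [0.6039, 0.3092, 0.0644] 1.11
cup_up_center ['top', 'scene'] [0.4357, 0.1379] 0.71
cup_up_center ['top'] [0.4357, 0.1387] 0.31
cup_up_center ['scene'] [0.4348, 0.1337] 0.95
(260, 178) [0.59476368 0.15202643]
(413, 172) [ 0.60314894 -0.1544967 ]
(120, 257) [0.44047329 0.42444093]
(209, 238) [0.47535131 0.2520076 ]
(263, 322) [0.3112827  0.14649524]
```

```bash
cat >> h.py <<'E'
from scipy.spatial.transform import Rotation as Ro
import sys
def go(x,y,z,jaw=90.):
    """shift (cm) and turn (deg, rotvec) in tool axes to TCP x,y,z pointing down, jaw axis at angle jaw deg (mod 180) in world"""
    s=robot.sense(); R=Ro.from_quat(s['tcp_rot']); M=R.as_matrix()
    best=None
    for k in(0,180):
        a=np.radians(jaw+k); Y=np.array([np.cos(a),np.sin(a),0]); X=np.array([0,0,-1.]); T=np.stack([X,Y,np.cross(X,Y)],1)
        rv=np.degrees((R.inv()*Ro.from_matrix(T)).as_rotvec())
        if best is None or np.linalg.norm(rv)<np.linalg.norm(best): best=rv
    d=M.T@(np.array([x,y,z])-s['position'])*100
    print('pos',np.round(s['position'],4),'jaw',round(np.degrees(np.arctan2(M[1,1],M[0,1])),1),'gap',round(s['finger_gap'],4),'t',s['time_s'],'F',np.round(s['force'],1),'j6',round(s['joints'][5],2),'| ROW',np.round(d,2),np.round(best,1))
def look(n,z0=0,near=None,png=None,cam='wrist',yaw=None):
    i=robot.camera_info(cam); im=robot.read_camera(cam)
    if png: cv2.imwrite(f'pics/{png}.png',im[:,:,::-1])
    L=[d for d in robot.masks_of(cam,n) if d['p']>.2]
    for d in L:
        q0=list(ground(i,d['bbox'][:2],z0+.02))+[yaw or 0.]
        x,f=fit([(i,d['pixels'])],MOD[n],q0,yaw is not None,z0)
        if near is None or np.hypot(*(x[:2]-near))<.06: print(n,'p',round(d['p'],2),'bbox',np.round(d['bbox']).astype(int),'fit',np.round(x,4),'err',round(f,2))
if __name__=='__main__': go(*map(float,sys.argv[1:]))
E
python3 h.py 0.40 0.138 0.23 90
```

```text
pos [0.2282 0.5818 0.2313] jaw 68.6 gap 0.0853 t 1.55 F [ 0.5 -0.5  0. ] j6 -0.11 | ROW [  0.13 -35.05  32.2 ] [-21.4   0.    0. ]
```

```bash
python3 -m handwheel '[[0,-35,32.2,-21.4,0,0,-1],[0,-35,32.2,-21.4,0,0,-1],[0,-35,32.2,-21.4,0,0,-1],[0,-35,32.2,-21.4,0,0,-1],[0,-35,32.2,-21.4,0,0,-1],[0,-35,32.2,-21.4,0,0,-1],[0,-35,32.2,-21.4,0,0,-1],[0,-35,32.2,-21.4,0,0,-1],[0,-35,32.2,-21.4,0,0,-1],[0,-35,32.2,-21.4,0,0,-1]]' 60
python3 - <<'E'
from h import *
look('cup_up_center',png='w1'); look('cup_down_center')
go(.4357,.138,.08); 
E
```

```text
time_s: 2.8
position: [0.4, 0.1388, 0.2314]
tcp_rot: [0.001, 0.707, -0.0, 0.707]
force: [0.0, -0.3, -0.0]
finger_gap: 0.0854
cup_up_center p 0.82 bbox [420 284  50  45] fit [0.4764 0.2412] err 7.94
cup_up_center p 0.68 bbox [326 126  90  95] fit [0.2982 0.1434] err 14.31
cup_up_center p 0.67 bbox [318 249  53  58] fit [0.4338 0.1353] err 0.7
cup_down_center p 0.6 bbox [190 262  60  62] fit [ 4.495e-01 -4.000e-04] err 0.47
pos [0.3998 0.1395 0.2312] jaw 90.1 gap 0.0854 t 3.0 F [-0.4  0.3 -0.6] j6 -1.4 | ROW [15.12 -0.16  3.6 ] [ 0.1 -0.  -0. ]
```

```bash
python3 -m handwheel '[[0,-0.25,3.5,0,0,0,-1],[5,-0.25,3.5,0,0,0,-1],[10,-0.25,3.5,0,0,0,-1],[15,-0.25,3.5,0,0,0,-1],[19,-0.25,3.5,0,0,0,-1],[21,-0.25,3.5,0,0,0,-1],[22.3,-0.25,3.5,0,0,0,-1],[22.3,-0.25,3.5,0,0,0,-1]]'
python3 -m handwheel '[[0,0,0,0,0,0,1],[0,0,0,0,0,0,1],[0,0,0,0,0,0,1],[0,0,0,0,0,0,1],[0,0,0,0,0,0,1],[0,0,0,0,0,0,1]]' 50
python3 - <<'E'
from h import *
look('cup_up_center',near=[.435,.137],png='w2',cam='top');go(.612,-.309,.25)
E
```

```text
time_s: 4.0
position: [0.4345, 0.1364, 0.0077]
tcp_rot: [-0.0, 0.708, 0.0, 0.707]
force: [-0.5, -0.0, -0.2]
finger_gap: 0.0858
time_s: 4.75
position: [0.4368, 0.1362, 0.0097]
tcp_rot: [0.0, 0.706, 0.0, 0.708]
force: [-0.8, -0.0, 6.6]
finger_gap: 0.0538
pos [0.4368 0.1362 0.0098] jaw 90.0 gap 0.0539 t 4.85 F [-1.1  1.   6.9] j6 -1.42 | ROW [-24.   -44.5   17.61] [-0.   0.2 -0. ]
```

View pics/w2.png

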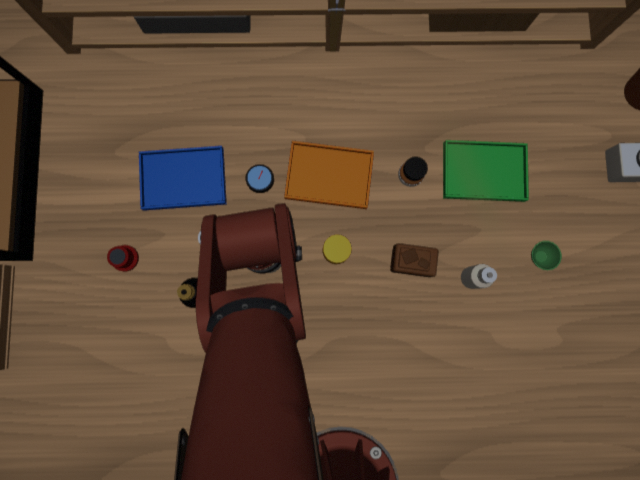

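```bash
python3 -m handwheel '[[-2,0,0,0,0,0,1],[-6,0,0,0,0,0,1],[-12,0,0,0,0,0,1],[-16,-4,2,0,0,0,1],[-16,-10,4,0,0,0,1],[-16,-15,6,0,0,0,1],[-16,-20.5,8.5,0,0,0,1],[-16,-26,10.5,0,0,0,1],[-16,-31.5,12.5,0,0,0,1],[-16,-37,15,0,0,0,1]]'
python3 -m handwheel '[[0,-5,1.8,0,0,0,1],[0,-7.5,2.5,0,0,0,1],[0,-7.5,2.5,0,0,0,1],[0,-7.5,2.5,0,0,0,1]]'
python3 - <<'E'
from h import *
look('tray_feed',png='w3',yaw=-.06);look('cup_up_center',z0=.15);go(.612,-.309,.015)
robot.read_camera('scene');im=robot.read_camera('scene');cv2.imwrite('pics/s3.png',cv2.resize(im[140:340,40:300,::-1],None,fx=2,fy=2))
a=cv2.imread('pics/w3.png');b=cv2.imread('pics/s3.png');cv2.imwrite('pics/c3.png',np.hstack([cv2.resize(a,(400,300)),cv2.resize(b,(390,300))]))
E
```

```text
time_s: 6.1
position: [0.5847, -0.2357, 0.1676]
tcp_rot: [0.001, 0.708, -0.0, 0.707]
force: [-0.2, 0.0, -0.8]
finger_gap: 0.0536
time_s: 6.6
position: [0.6092, -0.3081, 0.1673]
tcp_rot: [0.001, 0.708, 0.0, 0.706]
force: [-0.6, -0.4, -1.7]
finger_gap: 0.0541
tray_feed p 0.7 bbox [323 225 202 141] fit [ 0.6109 -0.31   -0.0554] err 1.88
cup_up_center p 0.55 bbox [318 319 154 164] fit [ 0.6102 -0.3093] err 3.17
pos [ 0.6098 -0.3078  0.1683] jaw 90.1 gap 0.054 t 6.8 F [ 0.5 -0.1 -0.8] j6 -2.14 | ROW [15.33 -0.13  0.22] [ 0.1 -0.  -0. ]
```

View pics/c3.png

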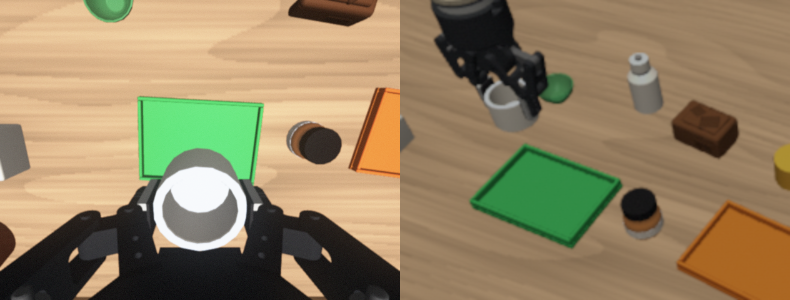

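The cup is held upright over the green tray, which the wrist view has at (200,140). Lowering it now.

```bash
python3 -m handwheel '[[5,-0.1,0.2,0,0,0,1],[10,-0.1,0.2,0,0,0,1],[13,-0.1,0.2,0,0,0,1],[14.3,-0.1,0.2,0,0,0,1],[14.8,-0.1,0.2,0,0,0,1],[15.1,-0.1,0.2,0,0,0,1],[15.3,-0.1,0.2,0,0,0,1],[15.4,-0.1,0.2,0,0,0,1]]'
```

```text
time_s: 7.9
position: [0.6127, -0.3106, 0.0154]
tcp_rot: [-0.0, 0.707, -0.0, 0.708]
force: [0.2, -0.4, -1.5]
finger_gap: 0.0536
```

```bash
python3 -m handwheel '[[0.05,0,0,0,0,0,1],[0.1,0,0,0,0,0,1],[0.1,0,0,0,0,0,1]]'; python3 -m handwheel '[[0.05,0,0,0,0,0,1],[0.1,0,0,0,0,0,1],[0.1,0,0,0,0,0,1]]'
```

```text
time_s: 8.28
position: [0.6125, -0.3104, 0.0149]
tcp_rot: [-0.0, 0.707, -0.0, 0.707]
force: [-1.2, 1.2, 6.7]
finger_gap: 0.0541
time_s: 8.65
position: [0.6125, -0.3104, 0.0148]
tcp_rot: [-0.0, 0.707, -0.0, 0.707]
force: [-4.3, 2.1, 9.8]
finger_gap: 0.0538
```

```bash
python3 -m handwheel '[[0,0,0,0,0,0,-0.4],[-0.1,0,0,0,0,0,-0.5],[-0.1,0,0,0,0,0,-0.7],[-0.1,0,0,0,0,0,-0.7],[-2,0,0,0,0,0,-0.7],[-6,0,0,0,0,0,-0.7],[-12,0,0,0,0,0,-0.7],[-17,0,0,0,0,0,-1],[-20,0,0,0,0,0,-1],[-20,0,0,0,0,0,-1]]'
python3 - <<'E'
from h import *
go(.58,-.309,.215)
look('cup_up_center',z0=.005,png='w4',near=[.61,-.31]);look('cup_up_center',z0=.005,near=[.61,-.31],cam='scene',png='s4');look('tray_feed',yaw=-.06)
go(.42,.0,.22)
E
```

```text
time_s: 9.9
position: [0.6145, -0.3116, 0.2185]
tcp_rot: [-0.002, 0.704, -0.002, 0.71]
force: [0.1, -0.7, -0.5]
finger_gap: 0.0853
pos [ 0.6145 -0.3116  0.2185] jaw 90.0 gap 0.0853 t 9.9 F [ 0.1 -0.7 -0.5] j6 -2.14 | ROW [ 0.32  0.26 -3.45] [-0.   0.5  0.3]
cup_up_center p 0.95 bbox [322 214  59  60] fit [ 0.6104 -0.3124] err 0.82
cup_up_center p 0.58 bbox [134 263  30  33] fit [ 0.6097 -0.3129] err 0.91
tray_feed p 0.89 bbox [323 214 179 130] fit [ 0.6109 -0.3104 -0.0535] err 1.7
pos [ 0.6108 -0.3094  0.2096] jaw 90.0 gap 0.0856 t 10.2 F [-0.4  0.  -0.9] j6 -2.14 | ROW [ -0.9   30.93 -19.1 ] [-0.  -0.2 -0.1]
```

```bash
python3 -m handwheel '[[-1,6,-3.2,0,0,0,-1],[-1,12,-6.4,0,0,0,-1],[-1,17,-9,0,0,0,-1],[-1,22,-12,0,0,0,-1],[-1,27,-14,0,0,0,-1],[-1,31,-16,0,0,0,-1],[-1,31,-16,0,0,0,-1],[-1,31,-16,0,0,0,-1],[-1,31,-16,0,0,0,-1]]'
python3 - <<'E'
from h import *
look('cup_down_center',png='w5',near=[.45,0]);look('cup_down_center',near=[.45,0],png='w5')
go(.4510,.0005,.0075)
E
```

```text
time_s: 11.32
position: [0.4526, -0.001, 0.2221]
tcp_rot: [0.0, 0.707, -0.001, 0.707]
force: [0.1, 0.8, 0.1]
finger_gap: 0.0853
cup_down_center p 0.69 bbox [322 216  53  63] fit [ 0.4501 -0.0009] err 0.75
cup_down_center p 0.76 bbox [320 215  53  62] fit [ 0.4497 -0.001 ] err 0.43
pos [ 0.4524 -0.0008  0.2222] jaw 89.9 gap 0.0852 t 11.525 F [0.4 0.7 0.5] j6 -1.73 | ROW [21.47  0.13 -0.14] [-0.1 -0.   0. ]
```

```bash
python3 -m handwheel '[[5,0.15,0,0,0,0,-1],[10,0.15,0,0,0,0,-1],[15,0.15,0,0,0,0,-1],[19,0.15,0,0,0,0,-1],[20.5,0.15,0,0,0,0,-1],[21.3,0.15,0,0,0,0,-1],[21.3,0.15,0,0,0,0,-1]]'
python3 -m handwheel '[[0,0,0,0,0,0,1],[0,0,0,0,0,0,1],[0,0,0,0,0,0,1],[0,0,0,0,0,0,1],[0,0,0,0,0,0,1],[0,0,0,0,0,0,1]]' 50
python3 -m handwheel '[[-2,0,0,0,0,0,1],[-6,0,0,0,0,0,1],[-12,0,0,0,0,0,1],[-18,0,0,0,0,0,1],[-18,0,0,0,0,0,1]]'
python3 h.py .6129 -.3104 .2
```

```text
time_s: 12.4
position: [0.4532, 0.0012, 0.0101]
tcp_rot: [0.0, 0.707, -0.0, 0.708]
force: [1.1, 0.0, 1.3]
finger_gap: 0.0853
time_s: 13.15
position: [0.4536, 0.0012, 0.0109]
tcp_rot: [-0.0, 0.706, -0.0, 0.708]
force: [-1.6, -0.2, 6.2]
finger_gap: 0.0542
time_s: 13.78
position: [0.4568, 0.0008, 0.196]
tcp_rot: [-0.001, 0.702, -0.001, 0.712]
force: [0.5, 0.2, -1.6]
finger_gap: 0.0543
pos [0.4568 0.0008 0.196 ] jaw 90.0 gap 0.0543 t 13.775 F [ 0.5  0.2 -1.6] j6 -1.72 | ROW [ -0.11 -31.12  15.62] [-0.   0.8  0.1]
```

```bash
python3 -m handwheel '[[0,-5,2.6,0,0,0,1],[0,-10,5.2,0,0,0,1],[0,-15.5,8,0,0,0,1],[0,-21,10.8,0,0,0,1],[0,-26,13.5,0,0,0,1],[0,-31.2,16,0,0,0,1],[0,-31.2,16,0,0,0,1],[0,-31.2,16,0,0,0,1],[0,-31.2,16,0,0,0,1]]'
python3 -m handwheel '[[4,0,0,0,0,0,1],[8,0,0,0,0,0,1],[11,0,0,0,0,0,1],[11,0,0,0,0,0,1],[11,0,0,0,0,0,1]]'
python3 - <<'E'
from h import *
go(.614,-.3104,.06)
look('cup_up_center',z0=.005,png='w6',near=[.61,-.31]);look('cup_up_center',z0=.005,near=[.61,-.31],cam='scene',png='s6')
z=robot.sense()['position'][2]-.0109
look('cup_down_center',z0=z);look('cup_down_center',z0=z,cam='scene');
look('cup_down_center',z0=z,cam='top');
E
```

```text
time_s: 14.9
position: [0.6113, -0.309, 0.1886]
tcp_rot: [0.0, 0.708, 0.001, 0.707]
force: [-0.0, 0.0, -0.5]
finger_gap: 0.0544
time_s: 15.52
position: [0.6129, -0.3104, 0.0811]
tcp_rot: [-0.001, 0.706, -0.0, 0.708]
force: [-0.5, 0.2, -0.5]
finger_gap: 0.0544
pos [ 0.6129 -0.3104  0.0811] jaw 90.0 gap 0.0544 t 15.525 F [-0.5  0.2 -0.5] j6 -2.14 | ROW [2.11 0.   0.1 ] [0.  0.1 0.1]
cup_up_center p 0.73 bbox [319 231  94  48] fit [ 0.6098 -0.3122] err 16.14
cup_up_center p 0.95 bbox [133 264  34  32] fit [ 0.6114 -0.3136] err 1.53
cup_down_center p 0.56 bbox [321 313 148 162] fit [ 0.6099 -0.3126] err 2.02
cup_down_center p 0.72 bbox [126 241  34  30] fit [ 0.6109 -0.3133] err 1.45
cup_down_center p 0.61 bbox [504 166  33  20] fit [ 0.5982 -0.3035] err 5.01
```

```bash
python3 -m handwheel '[[1,0,0.07,0,0,0,1],[1.6,0,0.07,0,0,0,1],[2.0,0,0.07,0,0,0,1],[2.1,0,0.07,0,0,0,1],[2.2,0,0.07,0,0,0,1],[2.25,0,0.07,0,0,0,1],[2.25,0,0.07,0,0,0,1]]'
```

```text
time_s: 16.9
position: [0.6128, -0.3106, 0.0581]
tcp_rot: [0.0, 0.707, -0.0, 0.707]
force: [-2.4, 1.0, 4.5]
finger_gap: 0.0542
```

```bash
python3 - <<'E'
from h import *
im=robot.read_camera('scene');a=cv2.resize(im[200:300,80:190,::-1],(550,500),interpolation=cv2.INTER_CUBIC)
cv2.imwrite('pics/s7.png',a);go(.614,-.3104,.0579)
E
```

```text
pos [ 0.6128 -0.3106  0.0581] jaw 90.0 gap 0.0542 t 16.95 F [-2.7  1.1  5.1] j6 -2.14 | ROW [0.02 0.02 0.12] [-0. -0. -0.]
```

View pics/s7.png

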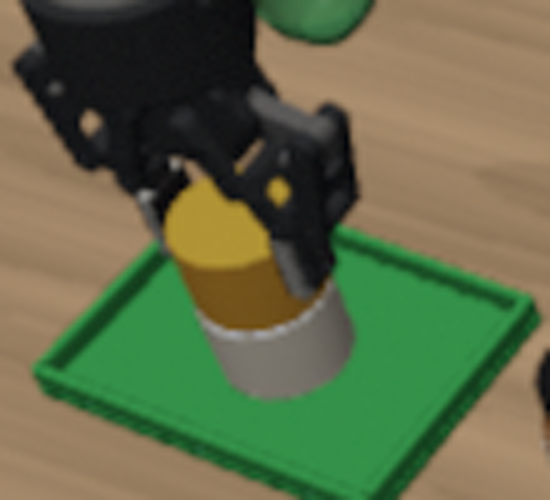

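The mustard cup sits rim on rim with its edges collinear with the white cup's, at the expected height and about 5 N. Releasing.

```bash
python3 -m handwheel '[[0,0,0,0,0,0,-0.4],[-0.1,0,0,0,0,0,-0.5],[-0.1,0,0,0,0,0,-0.7],[-0.1,0,0,0,0,0,-0.8],[-2,0,0,0,0,0,-0.8],[-6,0,0,0,0,0,-0.8],[-12,0,0,0,0,0,-0.8],[-15,0,0,0,0,0,-1],[-15,0,0,0,0,0,-1],[-15,0,0,0,0,0,-1]]'
python3 - <<'E'
from h import *
look('cup_up_center',z0=.005,near=[.61,-.31],cam='scene');look('cup_down_center',z0=.047,cam='scene',near=[.61,-.31])
look('cup_down_center',z0=.047,cam='wrist',png='w8',near=[.61,-.31]);im=robot.read_camera('scene');im=robot.read_camera('scene')
cv2.imwrite('pics/s8.png',cv2.resize(im[200:300,80:190,::-1],(550,500),interpolation=cv2.INTER_CUBIC))
go(.371,.283,.22)
E
```

```text
time_s: 18.2
position: [0.6123, -0.3103, 0.2064]
tcp_rot: [0.0, 0.707, 0.0, 0.707]
force: [0.2, 0.0, -1.1]
finger_gap: 0.0852
cup_up_center p 0.9 bbox [135 269  27  19] fit [ 0.6118 -0.3141] err 3.96
cup_down_center p 0.66 bbox [130 250  32  32] fit [ 0.6107 -0.3139] err 0.94
cup_down_center p 0.59 bbox [319 230  68  71] fit [ 0.6091 -0.3121] err 0.5
pos [ 0.6124 -0.3104  0.2058] jaw 90.0 gap 0.0856 t 18.6 F [-0.1  0.3 -0.4] j6 -2.14 | ROW [ -1.34  59.33 -24.16] [-0.  -0.1 -0. ]
```

View pics/s8.png

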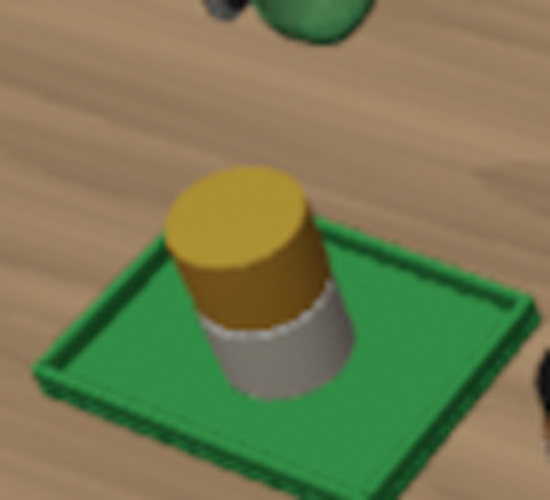

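The stack stands square in the green tray. Next is the emitter.

```bash
python3 -m handwheel '[[-1,5.8,-2.4,0,0,0,-1],[-1,11.6,-4.8,0,0,0,-1],[-1,17.4,-7.2,0,0,0,-1],[-1,23,-9.4,0,0,0,-1],[-1,28.8,-11.8,0,0,0,-1],[-1,34.6,-14,0,0,0,-1],[-1,40.3,-16.4,0,0,0,-1],[-1,46,-18.7,0,0,0,-1],[-1,52,-21,0,0,0,-1],[-1,57,-23,0,0,0,-1]]'
python3 -m handwheel '[[0,2.3,-1.1,0,0,0,-1],[0,2.3,-1.1,0,0,0,-1],[0,2.3,-1.1,0,0,0,-1],[0,2.3,-1.1,0,0,0,-1]]'
python3 - <<'E'
from h import *
look('emitter_center',png='w9');look('emitter_center');go(.371,.283,.22);go(.371,.283,.03)
E
```

```text
time_s: 19.85
position: [0.382, 0.2614, 0.2172]
tcp_rot: [0.0, 0.707, 0.0, 0.708]
force: [0.9, -0.0, -0.7]
finger_gap: 0.0854
time_s: 20.35
position: [0.3725, 0.2815, 0.2168]
tcp_rot: [0.001, 0.707, -0.001, 0.707]
force: [-0.4, -0.8, -0.5]
finger_gap: 0.0852
emitter_center p 0.68 bbox [325 214  62  64] fit [0.3693 0.2824] err 0.72
emitter_center p 0.75 bbox [324 215  57  62] fit [0.3687 0.2818] err 0.93
pos [0.3723 0.2818 0.2168] jaw 89.9 gap 0.0854 t 20.55 F [ 0.   0.4 -0.2] j6 -1.07 | ROW [-0.32  0.12 -0.13] [-0.1  0.   0. ]
pos [0.3723 0.2818 0.2168] jaw 89.9 gap 0.0854 t 20.55 F [ 0.   0.4 -0.2] j6 -1.07 | ROW [18.68  0.12 -0.13] [-0.1  0.   0. ]
```

```bash
python3 -m handwheel '[[5,0.1,-0.1,0,0,0,-1],[9,0.1,-0.1,0,0,0,-1],[13,0.1,-0.1,0,0,0,-1],[16,0.1,-0.1,0,0,0,-1],[17.8,0.1,-0.1,0,0,0,-1],[18.6,0.1,-0.1,0,0,0,-1],[18.6,0.1,-0.1,0,0,0,-1]]'
python3 -m handwheel '[[0,0,0,0,0,0,1],[0,0,0,0,0,0,1],[0,0,0,0,0,0,1],[0,0,0,0,0,0,1],[0,0,0,0,0,0,1],[0,0,0,0,0,0,1],[0,0,0,0,0,0,1]]' 40
python3 -m handwheel '[[-0.5,0,0,0,0,0,1],[-2,0,0,0,0,0,1],[-2,0,0,0,0,0,1]]'
python3 - <<'E'
from h import *
go(.6122,.0493,.2)
im=robot.read_camera('scene');wr=robot.read_camera('wrist')
cv2.imwrite('pics/s10.png',np.hstack([cv2.resize(im[190:310,380:520,::-1],(400,343)),cv2.resize(wr[:,:,::-1],(400,343))]))
E
```

```text
time_s: 21.42
position: [0.3709, 0.2832, 0.0306]
tcp_rot: [0.0, 0.707, -0.0, 0.707]
force: [0.7, 0.2, 1.1]
finger_gap: 0.0855
time_s: 22.3
position: [0.3716, 0.284, 0.0316]
tcp_rot: [0.0, 0.707, 0.0, 0.708]
force: [-1.1, 0.3, 6.0]
finger_gap: 0.0303
time_s: 22.68
position: [0.372, 0.284, 0.0522]
tcp_rot: [0.001, 0.706, 0.0, 0.708]
force: [0.2, 0.5, -1.8]
finger_gap: 0.0301
pos [0.372  0.284  0.0522] jaw 90.0 gap 0.0301 t 22.675 F [ 0.2  0.5 -1.8] j6 -1.07 | ROW [-14.75 -23.45  24.07] [-0.   0.2 -0.1]
```

View pics/s10.png

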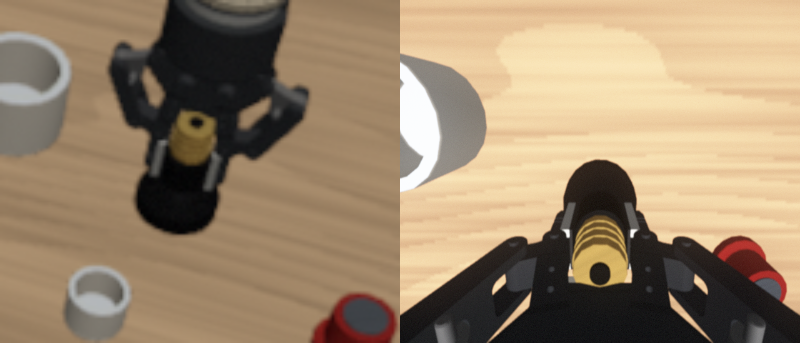

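The emitter is held upright by its neck, with its brass cap between the fingers at about (600,260). Carrying it to the orange tray.

```bash
python3 -m handwheel '[[-5,0,0,0,0,0,1],[-10,0,0,0,0,0,1],[-12,-3,3,0,0,0,1],[-12,-7,7.2,0,0,0,1],[-12,-11,11.2,0,0,0,1],[-12,-15,15.3,0,0,0,1],[-12,-19,19.5,0,0,0,1],[-12,-23.4,24.1,0,0,0,1],[-12,-23.4,24.1,0,0,0,1],[-12,-23.4,24.1,0,0,0,1]]'
python3 -m handwheel '[[4,0,0,0,0,0,1],[8,0,0,0,0,0,1],[8,0,0,0,0,0,1]]'
python3 - <<'E'
from h import *
look('tray_climate',yaw=-.14);look('tray_climate',yaw=-.14)
go(.6122,.0493,.0366)
E
```

```text
time_s: 24.02
position: [0.6109, 0.0493, 0.1697]
tcp_rot: [0.001, 0.708, -0.0, 0.706]
force: [-0.7, 0.1, -1.1]
finger_gap: 0.0303
time_s: 24.4
position: [0.6063, 0.051, 0.0863]
tcp_rot: [-0.0, 0.711, 0.001, 0.703]
force: [-0.3, -0.2, -1.2]
finger_gap: 0.0303
tray_climate p 0.88 bbox [268 231 276 189] fit [ 0.6063  0.0109 -0.139 ] err 7.71
pos [0.6134 0.05   0.0934] jaw 90.0 gap 0.0302 t 24.6 F [ 0.9 -0.2 -0.7] j6 -1.6 | ROW [ 5.68 -0.07 -0.14] [0.  0.2 0. ]
```

```bash
python3 -m handwheel '[[2,0,-0.1,0,0,0,1],[4,0,-0.1,0,0,0,1],[5,0,-0.1,0,0,0,1],[5.4,0,-0.1,0,0,0,1],[5.4,0,-0.1,0,0,0,1]]';  python3 -m handwheel '[[0.1,0,0,0,0,0,1],[0.2,0,0,0,0,0,1],[0.2,0,0,0,0,0,1]]'
```

```text
time_s: 25.22
position: [0.6106, 0.0493, 0.0367]
tcp_rot: [0.0, 0.707, -0.0, 0.707]
force: [-1.4, -0.3, 0.3]
finger_gap: 0.0301
time_s: 25.6
position: [0.6106, 0.0494, 0.0366]
tcp_rot: [0.0, 0.708, -0.0, 0.706]
force: [-6.9, 0.5, 11.2]
finger_gap: 0.0302
```

```bash
python3 -m handwheel '[[-0.15,0,0,0,0,0,1],[-0.15,0,0,0,0,0,0],[-0.2,0,0,0,0,0,-0.2],[-0.2,0,0,0,0,0,-0.4],[-0.2,0,0,0,0,0,-0.4],[-3,0,0,0,0,0,-0.4],[-8,0,0,0,0,0,-0.4],[-14,0,0,0,0,0,-1],[-18,0,0,0,0,0,-1],[-18,0,0,0,0,0,-1]]'
python3 - <<'E'
from h import *
look('emitter_center',z0=.005,png='w11');look('emitter_center',z0=.005,cam='scene',near=[.61,.05]);go(.393,-.27,.22)
E
```

```text
time_s: 26.85
position: [0.6142, 0.0493, 0.2205]
tcp_rot: [-0.0, 0.703, -0.0, 0.711]
force: [0.9, -0.0, -0.3]
finger_gap: 0.0852
emitter_center p 0.64 bbox [320 211  58  63] fit [0.6092 0.0476] err 0.48
emitter_center p 0.91 bbox [294 310  34  45] fit [0.6123 0.0472] err 0.55
pos [0.6094 0.0494 0.2125] jaw 90.0 gap 0.0855 t 27.05 F [ 0.5 -0.5 -0.6] j6 -1.6 | ROW [ -0.67 -31.95 -21.63] [-0.  -0.2 -0. ]
```

```bash
python3 -m handwheel '[[-1,-5,-3.4,0,0,0,-1],[-1,-10,-6.8,0,0,0,-1],[-1,-15,-10.2,0,0,0,-1],[-1,-20,-13.6,0,0,0,-1],[-1,-25,-17,0,0,0,-1],[-1,-30,-20,0,0,0,-1],[-1,-31.9,-21.6,0,0,0,-1],[-1,-31.9,-21.6,0,0,0,-1],[-1,-31.9,-21.6,0,0,0,-1]]'
python3 - <<'E'
from h import *
look('mister_center',png='w12');look('mister_center');go(.393,-.27,.034)
E
```

```text
time_s: 28.18
position: [0.3945, -0.2686, 0.2235]
tcp_rot: [0.001, 0.708, 0.001, 0.707]
force: [-0.6, 0.7, -0.3]
finger_gap: 0.0856
mister_center p 0.86 bbox [316 218  50  53] fit [ 0.3912 -0.2733] err 0.58
mister_center p 0.72 bbox [316 216  49  58] fit [ 0.3914 -0.2736] err 0.47
mister_center p 0.53 bbox [289 376 150  77] fit [ 0.5584 -0.3503] err 29.67
pos [ 0.3953 -0.2686  0.2245] jaw 90.1 gap 0.0855 t 28.375 F [ 0.  -0.1  0.4] j6 -2.32 | ROW [19.05 -0.15 -0.22] [ 0.1 -0.  -0. ]
```

```bash
python3 -m handwheel '[[5,-0.3,-0.2,0,0,0,-1],[9,-0.3,-0.2,0,0,0,-1],[13,-0.3,-0.2,0,0,0,-1],[16,-0.3,-0.2,0,0,0,-1],[18,-0.3,-0.2,0,0,0,-1],[18.8,-0.3,-0.2,0,0,0,-1],[18.8,-0.3,-0.2,0,0,0,-1]]'
python3 -m handwheel '[[0,0,0,0,0,0,1],[0,0,0,0,0,0,1],[0,0,0,0,0,0,1],[0,0,0,0,0,0,1],[0,0,0,0,0,0,1],[0,0,0,0,0,0,1]]' 35
python3 -m handwheel '[[-0.5,0,0,0,0,0,1],[-2,0,0,0,0,0,1],[-2,0,0,0,0,0,1]]'
python3 - <<'E'
from h import *
go(.6015,-.027,.2)
im=robot.read_camera('scene');wr=robot.read_camera('wrist')
cv2.imwrite('pics/s13.png',np.hstack([cv2.resize(im[120:240,140:280,::-1],(400,343)),cv2.resize(wr[:,:,::-1],(400,343))]))
E
```

```text
time_s: 29.25
position: [0.3929, -0.2721, 0.0366]
tcp_rot: [-0.0, 0.707, 0.0, 0.707]
force: [0.1, 0.2, 0.0]
finger_gap: 0.0853
time_s: 30.0
position: [0.3935, -0.2731, 0.0381]
tcp_rot: [-0.0, 0.707, -0.0, 0.708]
force: [-0.6, 0.9, 5.7]
finger_gap: 0.0448
time_s: 30.38
position: [0.3939, -0.2736, 0.0585]
tcp_rot: [-0.001, 0.706, -0.001, 0.708]
force: [0.1, 0.8, -1.4]
finger_gap: 0.0444
pos [ 0.3939 -0.2736  0.0585] jaw 90.0 gap 0.0444 t 30.375 F [ 0.1  0.8 -1.4] j6 -2.32 | ROW [-14.16  24.63  20.79] [-0.   0.2  0.1]
```

View pics/s13.png

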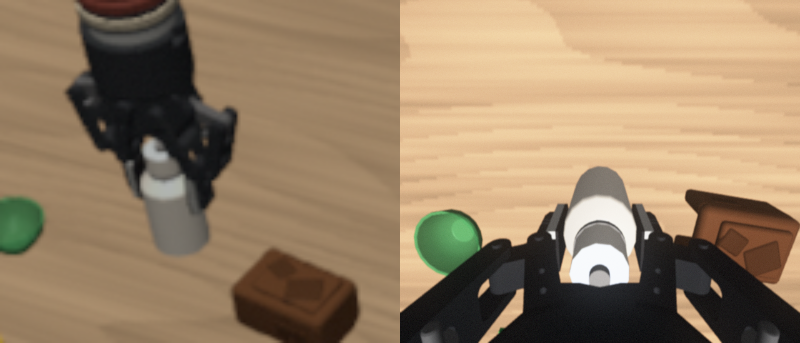

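The mister is held upright by its upper body. Carrying it to the orange tray.

```bash
python3 -m handwheel '[[-5,0,0,0,0,0,1],[-10,0,0,0,0,0,1],[-13,3,2.5,0,0,0,1],[-13,7.5,6.3,0,0,0,1],[-13,12,10,0,0,0,1],[-13,16.5,13.8,0,0,0,1],[-13,21,17.6,0,0,0,1],[-13,24.6,20.8,0,0,0,1],[-13,24.6,20.8,0,0,0,1],[-13,24.6,20.8,0,0,0,1]]'
python3 -m handwheel '[[4,0,0,0,0,0,1],[8,0,0,0,0,0,1],[8,0,0,0,0,0,1],[8,0,0,0,0,0,1]]'
python3 h.py .6015 -.027 .0431
```

```text
time_s: 31.72
position: [0.5999, -0.0267, 0.1858]
tcp_rot: [-0.0, 0.708, -0.0, 0.706]
force: [-0.0, 0.1, -1.6]
finger_gap: 0.0448
time_s: 32.22
position: [0.6012, -0.0276, 0.1081]
tcp_rot: [0.0, 0.707, -0.001, 0.708]
force: [0.7, -0.6, -0.5]
finger_gap: 0.0449
pos [ 0.6012 -0.0276  0.1081] jaw 89.9 gap 0.0449 t 32.225 F [ 0.7 -0.6 -0.5] j6 -1.73 | ROW [6.5  0.06 0.02] [-0.1  0.1  0. ]
```

```bash
python3 -m handwheel '[[2.5,0,0,0,0,0,1],[4.8,0,0,0,0,0,1],[5.8,0,0,0,0,0,1],[6.2,0,0,0,0,0,1],[6.3,0,0,0,0,0,1]]';  python3 -m handwheel '[[0.1,0,0,0,0,0,1],[0.2,0,0,0,0,0,1],[0.2,0,0,0,0,0,1]]'
```

```text
time_s: 32.85
position: [0.6018, -0.0268, 0.045]
tcp_rot: [0.0, 0.706, -0.0, 0.708]
force: [-0.4, 0.2, -0.6]
finger_gap: 0.0444
time_s: 33.22
position: [0.6017, -0.0267, 0.0431]
tcp_rot: [-0.0, 0.707, -0.0, 0.708]
force: [-1.4, 0.5, 6.4]
finger_gap: 0.045
```

```bash
python3 -m handwheel '[[-0.05,0,0,0,0,0,-0.1],[-0.1,0,0,0,0,0,-0.2],[-0.1,0,0,0,0,0,-0.4],[-0.1,0,0,0,0,0,-0.4],[-0.1,0,0,0,0,0,-0.4],[-3,0,0,0,0,0,-0.4],[-8,0,0,0,0,0,-0.4],[-14,0,0,0,0,0,-1],[-18,0,0,0,0,0,-1],[-18,0,0,0,0,0,-1]]'
python3 - <<'E'
from h import *
look('mister_center',z0=.005,png='w14');look('mister_center',z0=.005,cam='scene',near=[.6,-.03]);look('emitter_center',z0=.005,cam='scene',near=[.61,.05]);go(.4277,-.150,.22,-8.5)
E
```

```text
time_s: 34.48
position: [0.604, -0.0271, 0.2275]
tcp_rot: [-0.0, 0.703, -0.001, 0.711]
force: [-0.1, 1.0, -1.6]
finger_gap: 0.0853
mister_center p 0.94 bbox [322 214  50  53] fit [ 0.5993 -0.0278] err 0.8
mister_center p 0.61 bbox [ 54 220  60  55] fit [ 0.6002 -0.2705] err 16.36
mister_center p 0.94 bbox [260 293  29  43] fit [ 0.6006 -0.0289] err 0.34
emitter_center p 0.8 bbox [293 311  30  43] fit [0.6104 0.0473] err 0.96
pos [ 0.5994 -0.0264  0.2193] jaw 90.0 gap 0.085 t 34.775 F [-0.6 -0.3  0.3] j6 -1.73 | ROW [-1.000e-02 -1.237e+01 -1.717e+01] [-81.5  -0.2  -0.2]
```

```bash
python3 -m handwheel '[[0,-2,-2.5,10,0,0,-1],[0,-4,-5,20,0,0,-1],[0,-6,-8,30,0,0,-1],[0,-8,-11,40,0,0,-1],[0,-10,-14,50,0,0,-1],[0,-12.4,-17.2,60,0,0,-1],[0,-12.4,-17.2,70,0,0,-1],[0,-12.4,-17.2,80,0,0,-1],[0,-12.4,-17.2,90,0,0,-1],[0,-12.4,-17.2,98.5,0,0,-1]]'
python3 -m handwheel '[[0,0,0,0,0,0,-1],[0,0,0,0,0,0,-1],[0,0,0,0,0,0,-1]]'
python3 - <<'E'
from h import *
go(.4277,-.150,.22,-8.5)
look('hide_center',png='w15',yaw=-.15);look('hide_center',yaw=-.15)
E
```

```text
time_s: 36.02
position: [0.428, -0.1502, 0.2204]
tcp_rot: [-0.537, -0.461, 0.537, -0.459]
force: [0.0, 0.7, -0.3]
finger_gap: 0.0856
time_s: 36.4
position: [0.4286, -0.1505, 0.2215]
tcp_rot: [-0.535, -0.462, 0.536, -0.462]
force: [0.2, 0.1, 0.2]
finger_gap: 0.0851
pos [ 0.4286 -0.1505  0.2215] jaw -8.5 gap 0.0851 t 36.4 F [0.2 0.1 0.2] j6 -0.34 | ROW [ 0.15 -0.1  -0.04] [ 0. -0.  0.]
hide_center p 0.72 bbox [319 219  57  88] fit [ 0.4256 -0.1544 -0.1721] err 3.73
hide_center p 0.82 bbox [318 219  60  86] fit [ 0.4267 -0.154  -0.1482] err 3.37
```

View pics/w15.png

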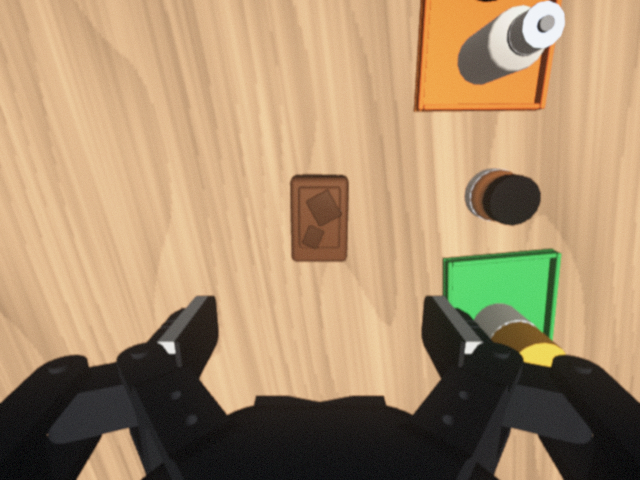

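The hide at (320,218) is square to the jaws, with nothing near the fingers.

```bash
python3 -m handwheel '[[5,-0.1,0,0,0,0,-1],[10,-0.1,0,0,0,0,-1],[15,-0.1,0,0,0,0,-1],[18,-0.1,0,0,0,0,-1],[19.8,-0.1,0,0,0,0,-1],[20.5,-0.1,0,0,0,0,-1],[20.5,-0.1,0,0,0,0,-1]]'
python3 -m handwheel '[[0,0,0,0,0,0,1],[0,0,0,0,0,0,1],[0,0,0,0,0,0,1],[0,0,0,0,0,0,1],[0,0,0,0,0,0,1],[0,0,0,0,0,0,1]]' 50
python3 -m handwheel '[[-0.5,0,0,0,0,0,1],[-2,0,0,0,0,0,1],[-2,0,0,0,0,0,1]]'
python3 h.py .604 .311 .19 3.5
```

```text
time_s: 37.48
position: [0.4279, -0.1505, 0.0168]
tcp_rot: [-0.536, -0.462, 0.536, -0.461]
force: [0.1, -0.8, 0.1]
finger_gap: 0.085
time_s: 38.22
position: [0.4291, -0.1511, 0.0181]
tcp_rot: [0.536, 0.461, -0.535, 0.462]
force: [-0.7, 0.2, 6.7]
finger_gap: 0.055
time_s: 38.6
position: [0.4289, -0.151, 0.0382]
tcp_rot: [0.536, 0.46, -0.535, 0.463]
force: [0.3, -0.5, -1.4]
finger_gap: 0.0551
pos [ 0.4289 -0.151   0.0382] jaw -8.5 gap 0.0551 t 38.6 F [ 0.3 -0.5 -1.4] j6 -0.34 | ROW [-15.2   10.52 -48.26] [-12.    0.1  -0.2]
```

```bash
python3 -m handwheel '[[-5,0,0,0,0,0,1],[-10,0,0,0,0,0,1],[-15,1,-4,0,0,0,1],[-15,2,-9.5,-2,0,0,1],[-15,3.2,-15,-4,0,0,1],[-15,4.4,-20.5,-6,0,0,1],[-15,5.7,-26,-8,0,0,1],[-15,6.9,-31.5,-10,0,0,1],[-15,8,-37,-12,0,0,1],[-15,9.2,-42.5,-12,0,0,1]]'
python3 -m handwheel '[[0,0.1,-6,0,0,0,1],[0,0.1,-6,0,0,0,1],[0,0.1,-6,0,0,0,1]]'
python3 - <<'E'
from h import *
look('tray_decor',yaw=.06,png='w16');look('tray_decor',yaw=.06);go(.604,.311,.0235,3.5)
E
```

```text
time_s: 39.85
position: [0.5818, 0.258, 0.1863]
tcp_rot: [0.484, 0.515, -0.485, 0.515]
force: [-0.2, -0.5, -0.4]
finger_gap: 0.0549
time_s: 40.22
position: [0.5784, 0.316, 0.1859]
tcp_rot: [0.484, 0.515, -0.485, 0.515]
force: [-0.1, -0.9, -1.5]
finger_gap: 0.0547
tray_decor p 0.92 bbox [349 214 137 159] fit [ 0.6028  0.3088 -3.0949] err 16.63
tray_decor p 0.58 bbox [350 217 139 162] fit [0.6032 0.3097 0.0638] err 14.65
pos [0.5792 0.3147 0.1867] jaw 3.4 gap 0.055 t 40.425 F [ 0.4  0.6 -1.2] j6 0.33 | ROW [16.32  2.46  0.51] [-0.1  0.   0. ]
```

```bash
python3 -m handwheel '[[0,2.5,0.5,0,0,0,1],[5,2.5,0.5,0,0,0,1],[10,2.5,0.5,0,0,0,1],[14,2.5,0.5,0,0,0,1],[15.5,2.5,0.5,0,0,0,1],[16,2.5,0.5,0,0,0,1],[16.15,2.5,0.5,0,0,0,1],[16.15,2.5,0.5,0,0,0,1]]';  python3 -m handwheel '[[0.1,0,0,0,0,0,1],[0.2,0,0,0,0,0,1],[0.2,0,0,0,0,0,1]]'
```

```text
time_s: 41.42
position: [0.606, 0.3134, 0.0276]
tcp_rot: [0.486, 0.514, -0.483, 0.516]
force: [0.1, 0.2, -0.8]
finger_gap: 0.0549
time_s: 41.8
position: [0.6042, 0.3128, 0.0233]
tcp_rot: [0.485, 0.515, -0.485, 0.515]
force: [-0.5, -0.2, -0.3]
finger_gap: 0.0546
```

```bash
python3 -m handwheel '[[0.05,0,0,0,0,0,1],[0.1,0,0,0,0,0,1],[0.1,0,0,0,0,0,1]]'
```

```text
time_s: 42.18
position: [0.6043, 0.3128, 0.0232]
tcp_rot: [0.484, 0.515, -0.485, 0.515]
force: [-3.6, -2.1, 5.3]
finger_gap: 0.0547
```

```bash
python3 -m handwheel '[[0,0,0,0,0,0,-0.4],[-0.1,0,0,0,0,0,-0.5],[-0.1,0,0,0,0,0,-0.55],[-0.1,0,0,0,0,0,-0.55],[-0.1,0,0,0,0,0,-0.55],[-2,0,0,0,0,0,-0.55],[-7,0,0,0,0,0,-0.7],[-13,0,0,0,0,0,-1],[-18,0,0,0,0,0,-1],[-18,0,0,0,0,0,-1]]'
python3 - <<'E'
from h import *
go(.45,.3,.22,3.5)
look('hide_center',z0=.005,png='w17',yaw=0.06);look('hide_center',z0=.005,yaw=.06,cam='scene',near=[.6,.31])
look('glass_bowl_center',cam='scene',png='s17');look('glass_bowl_center',cam='top',png='t17')
a=cv2.imread('pics/s17.png');b=cv2.imread('pics/t17.png');cv2.imwrite('pics/f17.png',np.hstack([cv2.resize(a[160:420,60:520],(460,260)),b[120:380,120:460]]))
E
```

```text
time_s: 43.42
position: [0.6087, 0.3145, 0.2119]
tcp_rot: [0.489, 0.513, -0.48, 0.517]
force: [0.0, 0.8, -0.0]
finger_gap: 0.0855
pos [0.6087 0.3145 0.2119] jaw 3.5 gap 0.0855 t 43.425 F [ 0.   0.8 -0. ] j6 0.31 | ROW [ -1.04 -15.91   0.48] [-0.  -0.3 -0.8]
hide_center p 0.75 bbox [309 224  63  90] fit [0.604  0.3098 0.0552] err 3.33
hide_center p 0.57 bbox [430 356  53  47] fit [0.6024 0.3087 0.0946] err 2.69
glass_bowl_center p 0.74 bbox [141 200  31  26] fit [ 0.4323 -0.4168] err 0.56
glass_bowl_center p 0.64 bbox [545 256  31  27] fit [ 0.4337 -0.4104] err 0.86
```

View pics/f17.png

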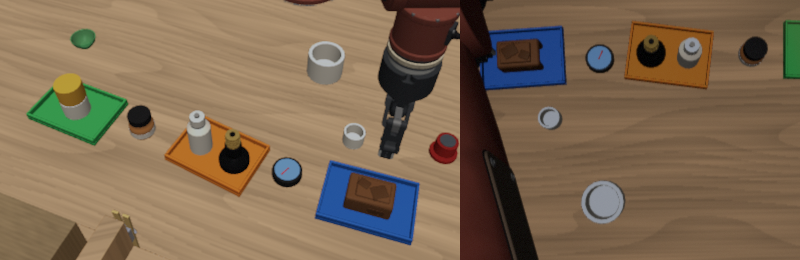

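Everything is in its tray, the stack still stands, and the bowl hasn't moved. The gripper is clear, so I'm handing in.

```bash
python3 -c "
from station import robot
print(robot.sense()['time_s'],robot.close_job())"
```

```text
the job is handed in; nothing more can be done
43.825 None
```

I sorted all the gear into its trays in the order asked and handed the job in at 43.8 s, well inside the 136 s limit.

- **Green tray:** the middle-sized white cup stands mouth up with the mustard cup mouth down on its rim. In the scene view their edges lined up, to about 1–2 mm. The rims met at the expected height with about 5 N.
- **Orange tray:** the emitter and the mister stand upright side by side, with axes about 76 mm apart. The position fits agreed to about 3 mm.
- **Blue tray:** the hide is right way up near the tray's centre, about (0.604, 0.310), square to the walls.
- **Glass bowl:** it stayed where it was; its fitted position before and after agreed to about 1 mm in each camera.

I lowered each thing to light contact (about 5–11 N) before letting go, and the gripper was clear of everything at the end.

- **Small disagreements:** the wrist camera read 1–3 mm off the jaw positions throughout, so I offset for that.
- **Weaker fits:** the fit errors for the hide were larger (about 3 pixels), and the blue tray's was poor (about 15 pixels) because the held hide blocked the view. For the blue tray I kept the first estimate, and the final pictures show the hide well inside.

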